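# Hang the vibration meter in the instrument cabinet

### The arm

A 6-joint arm with a two-finger parallel gripper is mounted at the origin on a cart in front of the work surface, level with it; the furniture and walls round the work are solid. World frame = base frame: x ahead of the robot, y to its left, z up, the work surface at z = 0. Lengths are in mm, angles in rad, forces in N, time in s.
With the tool pointing down it reaches from about 350 to 875 mm from the base axis. Payload 4.2 kg.
Tool frame: the origin (TCP) lies on the mounting face of the last link; the fingertips stand 173 mm ahead of it and the grasp point (between the pads) lies grip_point_offset ahead of it (grip_point_offset is the distance from the TCP to the grasp point, in mm); z points along the fingers, y is the line along which they close (so a half turn about z gives the same grasp; the last joint's range is limited). The gripper opens to 85 mm and grips with 20 to 120 N. Pads are 22 mm wide; open, the fingers measure 114 mm over their backs; the gripper's body (76 mm by 85 mm) begins 54 mm behind the grasp point. The pads swing forward as they close: fully open they stand 13 mm farther back than shut.
Start: joints at [-1.006, 0.385, 0.008, 0, -1.194, -0.259], TCP at [188.176, -595.978, 404.712] pointing down, gripper open.
Joint ranges: [-3.14, 3.14], [-1.21, 2.06], [-1.07, 1.41], [-3.16, 2.05], [-2.99, -0.16], [-3.1, 3.1]. Speed limits (rad/s): [2.79, 2.79, 3.14, 3.14, 3.14, 3.14].

### API

Orientations are given as a unit quaternion [x, y, z, w].
In Python, from bench import read_state, get_image, job_done, recognise, place_of, grip_point_offset gives the robot as it stands. The module is installed in compiled form; this text tells all that it offers.
- The arm moves only by the tool carry_out, never from a script. Its arguments are lists of equal length, an entry for each row: "slide": the shift along the tool's x, y, z in m, a list of three; "roll": the turn about the tool's z in degrees; "claw": the finger opening in m, from 0 to 0.0854. A call has 1 to 8 rows; each row is the pose to reach, as a shift and turn from the pose commanded when the call began, along the tool's axes at that moment; what a row does not reach only later rows make up. A row lasts 1/8 s, in which the tool goes at most 62.5 mm and 10.7 degrees, less where a joint would pass 70% of its speed; a pose out of reach is approached as far as the arm can. A call with a gripper value outside its range is refused whole. The fingers move at their own pace and stop on an object; the grip force is fixed at half the most. Time passes only in rows, so rows that repeat a pose let the fingers close. It gives the time, the measured TCP pose, the force, the opening and the grip force at its end, in the units of the state.
- read_state(): the state, without advancing time (a new reading comes with each control period).
- get_image(name): name is "scene" or "top" or "wrist"; returns a dict with "img" (480x640x3 uint8, red, green, blue), "z_map" (480x640 float32, mm along the optical axis (not along the pixel's ray), 0 where there is no reading), "mtx" (3x3 intrinsics, pixels), "k1" (the pictures are not rectified: a ray, as slopes to the right and down, at radius r is drawn at 1 + k1 r^2 times it, then the intrinsics apply), "world_from_camera" (4x4, takes a point from camera to world coordinates); the wrist camera has in their place "T_tool_cam" (4x4, takes a point from camera to tool coordinates, whose origin is the TCP and whose axes are the flange's). Camera axes: x right, y up, looking along -z (the intrinsics and any distortion apply to the point x, -y, -z); pixel columns grow to the right and rows downward; lengths in mm; the calibration is good to about 2 mm. A picture is of the moment at which its call begins: read the wrist's pose just before it.
- job_done(): hands the job in; it is judged then, once.
Trained networks look in a picture, given as the dict that the camera call returned (one of the last four; its "shot" number tells which), for a name from the list of things; names that differ only in an ending like _2 or _b are one class to them, and where a whole thing is asked for, a point or a joint stands for the part that bears it (a point fixed in the world has none). Each returns a list of dicts, best first, with "conf" (0 to 1); they miss things now and then, are a little off and sometimes report something else, mostly with a low value. They report only what shows in the picture. A call takes as long as a camera call. They do not tell look-alikes from the thing itself.
- recognise(picture, thing): "at" ([column, row] in pixels, amid what is visible of it).
- place_of(picture, thing): "at" ([column, row] in pixels: a listed point, or the origin of a listed thing).
The state is a dict: "clock": time; "joints": joint angles; "joint_vel": joint speeds; "joint_efforts": joint torques, N m; "position": TCP position; "ee_rot": TCP orientation; "contact_force": force on the tool from outside, world axes, zero at the start; "wrist_torque": the same for the moment, N m; "gripper_width": finger opening in mm; "grasp_force": force on a finger pad.
Only numpy, scipy, OpenCV 4.12 (cv2) and the standard library are available. Lean on these libraries where they do the work, as an engineer would, in place of code of your own. Each camera call takes 0.05 s, during which the arm holds its last target. There are 200 camera calls.

### The job

Squeeze the yellow snap tab on the orange vibration meter, lift the meter out of its black charging cradle, and pass it down through the narrow opening of the blue instrument cabinet without touching the black frame of the opening. Lower it gently so that the steel loop on its back hangs over the upturned red hook inside, and let go. Leave the grease tin and the multimeter where they are.

Things in the scene. Friction and masses are not known exactly. Their poses are not given: they have to be found in the camera images.
- meter: Orange hand meter, 24 (x) x 40 (y) x 105 (z) mm, about 0.16 kg, loose, upright in the cradle. Origin: centre of underside; z up its length, -x face has the screen, +x back the steel loop, +y side the yellow snap tab. Grip its top 30 mm from above across y, one finger on the tab: 46.5 mm over the tab at rest, 40 mm pressed flush; 20 to 60 N.
- release_tab (a joint): Travel (m) of the yellow sprung tab on the meter's +y side: 0 at rest, 0.0065 pressed flush; spring 2 to 5.5 N. Its pad, 14 mm wide, 62 to 102 mm above the meter's underside, stands 6.5 mm proud. Its barb, 34 to 40 mm up, stands 5 mm proud and catches under a ledge of the cradle; pressed 5 mm or more it clears, and the meter lifts straight out.
- meter_loop (a point): Centre of the hole of the steel loop on the meter's back, 19.5 mm behind the meter's axis (+x) and 75 mm above its underside. The loop lies level (in the meter's x-y plane), bent of 4 mm wire; the hole is 15 mm (x) by 20 mm (y). Axes as the meter.
- loop_bar (a point): Centre of the loop's rear cross wire (along y, 4 mm thick), 29 mm behind the meter's axis and 75 mm above its underside. Axes as the meter. This wire hangs on the hook's arm.
- cradle: Black charging cradle fixed on the worktop, housing 90 x 100 x 40 mm; pocket walls 6 mm thick rise from it to 90 mm above the worktop, pocket floor 40 mm above the worktop, 1.5 mm clearance round the meter, which stands 50 mm deep in it. Origin: centre of its underside; axes as the meter standing in it, z up.
- cabinet: Blue sheet-metal instrument cabinet fixed on the worktop, 190 x 190 mm, open only at its sloping top: about 118 mm high at the front, 172 mm at the back. Origin: centre of its underside; -x is its front, +x its back wall, z up. Its inner floor is 10 mm above the worktop.
- cabinet_frame: Black frame, 6 mm thick, round the opening of the cabinet. Origin: centre of the frame, 146 mm above the worktop over the cabinet's centre; y as the cabinet, x along the slope to the back (rising 16 degrees), z square to the slope. The opening is 140 mm wide (y, from -70 to +70 mm) and reaches from -76 to +76 mm along its x. 
- hook: Red-coated steel hook in the cabinet, 5 mm wire. Origin: the bend, 2 mm in front of the cabinet's centre, 95.5 mm above the worktop; axes as the cabinet. From it the arm runs level along +x to the back wall and the tip rises along +z.
- hook_tip (a point): Top of the hook's upturned tip, 20.5 mm above the bend. Axes as the cabinet. The meter hangs in front (-x) of the tip, screen to the front, axes as the cabinet's, loop round the tip, rear cross wire on the arm 4.5 mm above the arm's axis. 45 mm below the bend a level bare wire, 44 mm wide, in line with the tip, holds the meter's back off.
- grease_tin: Grey grease tin, 66 mm diameter, 52 mm high, loose; origin: centre of its underside. To be left alone.
- multimeter: Green and black multimeter, 138 x 68 x 42 mm, lying loose; origin: centre of its underside. To be left alone.
Not all that is in view belongs to the job. What is shaped like the meter but purple is not meant.

How it is judged:
By the outcome, as a careful person would: the job done as asked, in the order asked, and still so for the second after the job is handed in, with the robot touching nothing.
It also fails if it takes over 42 s, if anything falls off the work surface, if the arm or the gripper's body presses on something with over 40 N, if the wrist force passes 120 N, or if a joint passes its speed limit or range.

## Working session

There is one attempt and no reset: what is moved stays moved. The work goes in short steps, Python scripts to look and compute and a tool call to move; the robot and the scene stay as the last step left them, time stands still between calls to the robot, and variables do not carry over. Pictures are saved under pics/ and viewed, at most 10 in all, crops included, and the job is handed in when it is done.

Besides the shell and the picture viewer there is one more tool, called by a JSON object that holds its "method" and its "body". carry_out: Moves the arm, as the interface text tells. Its arguments: {"type":"object","properties":{"slide":{"type":"array"},"roll":{"type":"array"},"claw":{"type":"array"}},"required":["slide","roll","claw"]}

```bash
mkdir -p pics; cat > h.py <<'E'
import numpy as np, cv2
from bench import *
from scipy.spatial.transform import Rotation as R
def Twc(p,s=None):
    if "world_from_camera" in p: return np.array(p["world_from_camera"])
    T=np.eye(4);T[:3,:3]=R.from_quat(s["ee_rot"]).as_matrix();T[:3,3]=s["position"]
    return T@np.array(p["T_tool_cam"])
def ray(p,uv):
    K=np.array(p["mtx"]);d=np.array([(uv[0]-K[0,2])/K[0,0],(uv[1]-K[1,2])/K[1,1]]);u=d.copy()
    for _ in range(20): u=d/(1+p["k1"]*(u@u))
    return np.array([u[0],-u[1],-1.])
def world(p,uv,depth,s=None):
    T=Twc(p,s); return T[:3,:3]@(ray(p,uv)*depth)+T[:3,3]
def at_z(p,uv,z,s=None):
    T=Twc(p,s); d=T[:3,:3]@ray(p,uv); return T[:3,3]+d*(z-T[2,3])/d[2]
def proj(p,w,s=None):
    T=Twc(p,s); c=T[:3,:3].T@(np.array(w)-T[:3,3]); u=np.array([c[0],-c[1]])/-c[2]
    u=u*(1+p["k1"]*(u@u)); K=np.array(p["mtx"]); return np.array([K[0,0]*u[0]+K[0,2],K[1,1]*u[1]+K[1,2]])
def cloud(p,s=None):
    v,u=np.mgrid[0:480,0:640];K=np.array(p["mtx"])
    d=np.stack([(u-K[0,2])/K[0,0],(v-K[1,2])/K[1,1]],-1);q=d.copy()
    for _ in range(20): q=d/(1+p["k1"]*(q**2).sum(-1,keepdims=True))
    z=p["z_map"][...,None];c=np.concatenate([q*z,z],-1)*[1,-1,-1]
    T=Twc(p,s);w=c@T[:3,:3].T+T[:3,3];w[p["z_map"]==0]=np.nan
    return w
E
python3 - <<'E'
from h import *
s=read_state();print(s,grip_point_offset if not callable(grip_point_offset) else grip_point_offset())
ims=[]
for n in ["scene","top"]:
    p=get_image(n);cv2.imwrite(f"pics/{n}.png",p["img"][...,::-1]);print(n,np.round(Twc(p),2).tolist(),p["k1"])
    for t in ["meter","release_tab","meter_loop","cradle","cabinet","cabinet_frame","hook","hook_tip","grease_tin","multimeter"]:
        print(t,[(np.round(r["at"]).tolist(),round(r["conf"],2)) for r in place_of(p,t)],[(np.round(r["at"]).tolist(),round(r["conf"],2)) for r in recognise(p,t)] if t in("meter","release_tab") else "")
E
```

```text
{'clock': 0.0, 'joints': array([-1.00636547e+00,  3.85564900e-01,  6.60012186e-03, -5.13296386e-04,
       -1.19400431e+00, -2.58619389e-01]), 'joint_vel': array([ 0.00119143, -0.00033625, -0.00184872,  0.00085619,  0.00164928,
       -0.00153523]), 'joint_efforts': array([-1.50440783e-04, -3.92291987e+01,  1.88409394e+01,  4.18609634e+00,
       -4.53576562e-03, -1.00616253e-05]), 'position': array([ 188.1482914 , -595.7842371 ,  403.60394572]), 'ee_rot': array([-1.52216922e-01,  9.88346484e-01,  1.09109774e-03, -2.15933759e-04]), 'contact_force': array([ 0.33692925, -0.01270459,  0.02346388]), 'wrist_torque': array([ 0.00121833,  0.04865105, -0.00588   ]), 'grasp_force': 0.0, 'gripper_width': 85.19120495794296} 154.70000000000002
scene [[0.47, 0.39, -0.79, -243.31], [-0.88, 0.2, -0.42, -653.29], [-0.01, 0.9, 0.44, 527.1], [0.0, 0.0, 0.0, 1.0]] -0.1603828248084679
meter [] [([414.0, 342.0], 0.83), ([331.0, 284.0], 0.66)]Traceback (most recent call last):
  File "<stdin>", line 7, in <module>
ValueError: it knows: cabinet, cabinet_frame, cradle, grease_tin, hook, hook_tip, loop_bar, meter, meter_loop, multimeter
```

```bash
python3 - <<'E'
from h import *
for n in ["scene","top"]:
    p=get_image(n);cv2.imwrite(f"pics/{n}.png",p["img"][...,::-1]);np.save(n+"_c.npy",cloud(p))
    for t in ["meter","meter_loop","cradle","cabinet","cabinet_frame","hook","hook_tip","grease_tin","multimeter"]:
        print(t,[(np.round(r["at"]).tolist(),round(r["conf"],2)) for r in place_of(p,t)],[(np.round(r["at"]).tolist(),round(r["conf"],2)) for r in recognise(p,t)] if t in("meter","cradle") else "")
E
```

```text
meter [([411.0, 373.0], 0.78)] [([413.0, 342.0], 0.69), ([333.0, 286.0], 0.58)]
meter_loop [([428.0, 338.0], 0.9), ([341.0, 283.0], 0.67)] 
cradle [([333.0, 353.0], 0.64)] [([332.0, 340.0], 0.56)]
cabinet [([225.0, 295.0], 0.78)] 
cabinet_frame [] 
hook [([217.0, 246.0], 0.76)] 
hook_tip [([219.0, 232.0], 0.53)] 
grease_tin [([360.0, 262.0], 0.67)] 
multimeter [([283.0, 236.0], 0.79)] 
meter [([350.0, 329.0], 0.92), ([410.0, 331.0], 0.9)] [([416.0, 331.0], 0.9), ([353.0, 326.0], 0.85)]
meter_loop [([428.0, 331.0], 0.84)] 
cradle [([225.0, 187.0], 0.72), ([351.0, 328.0], 0.67)] [([345.0, 335.0], 0.66)]
cabinet [([235.0, 293.0], 0.79), ([314.0, 197.0], 0.17)] 
cabinet_frame [([226.0, 290.0], 0.32), ([228.0, 289.0], 0.29)] 
hook [([229.0, 288.0], 0.56), ([314.0, 198.0], 0.33)] 
hook_tip [([226.0, 288.0], 0.69)] 
grease_tin [([311.0, 197.0], 0.94)] 
multimeter [([226.0, 186.0], 0.86), ([356.0, 317.0], 0.47)]
```

View pics/scene.png

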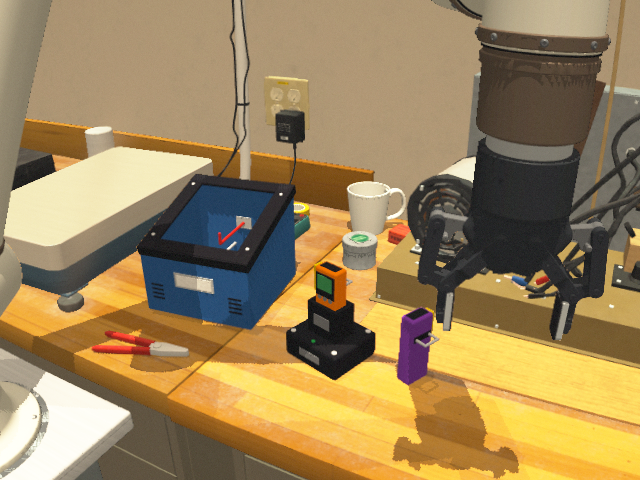

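View pics/top.png

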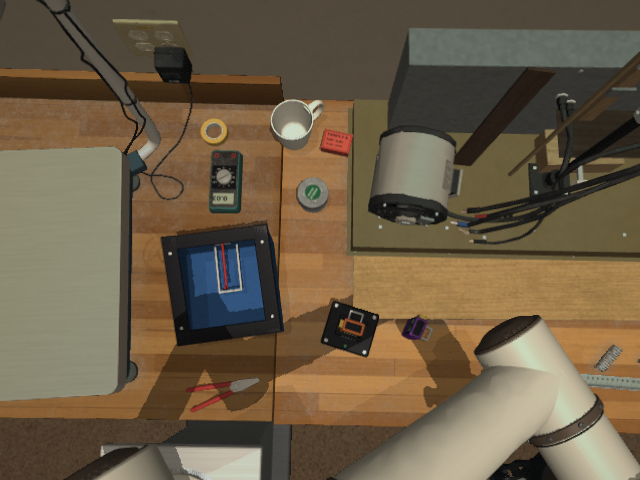

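The orange meter in the cradle is at scene (331,285) and top (352,325). The purple look-alike is at scene (413,342) and top (416,331). The orange one in the cradle fits the description, so next I'll confirm it in a crop and get poses from depth.

```bash
python3 - <<'E'
from h import *
p=get_image("top");q=get_image("scene")
a=cv2.resize(p["img"][150:390,140:460],(640,480),interpolation=cv2.INTER_CUBIC)
b=cv2.resize(p["img"][290:370,310:450],(560,320),interpolation=cv2.INTER_CUBIC)[:, :400]
b2=cv2.resize(q["img"][240:390,280:450],(400,353),interpolation=cv2.INTER_CUBIC)[:320]
cv2.imwrite("pics/crop1.png",np.hstack([b,b2])[...,::-1])
T=Twc(p);print(np.round(T,3).tolist())
for nm,c,im in(("top",cloud(p),p["img"]),("scene",cloud(q),q["img"])):
    hsv=cv2.cvtColor(im,cv2.COLOR_RGB2HSV)
    H,S,V=[hsv[...,i].astype(int) for i in range(3)]
    X,Y,Z=c[...,0],c[...,1],c[...,2]
    # meter top / sides
    reg=np.zeros(H.shape,bool)
    if nm=="top": reg[300:350,325:380]=1
    else: reg[250:315,305:355]=1
    m=reg&(Z>95)&(Z<160)
    print(nm,"meter z pct",np.nanpercentile(Z[m],[50,90,99]), m.sum())
    mt=reg&(Z>135)&(Z<155)
    if mt.sum()>5:
        r=cv2.minAreaRect(np.stack([X[mt],Y[mt]],1).astype(np.float32));print("top face",mt.sum(),r)
    reg2=np.zeros(H.shape,bool)
    if nm=="top": reg2[295:362,315:385]=1
    else: reg2[290:380,280:380]=1
    mh=reg2&(Z>33)&(Z<47);print("housing",mh.sum(),cv2.minAreaRect(np.stack([X[mh],Y[mh]],1).astype(np.float32)))
    reg3=np.zeros(H.shape,bool)
    if nm=="top": reg3[215:350,155:290]=1
    else: reg3[170:330,135:300]=1
    mf=reg3&(Z>105)&(Z<190)&(V<70)
    P=c[mf]; print("frame n",len(P), cv2.minAreaRect(P[:,:2].astype(np.float32)),np.percentile(P[:,2],[1,50,99]))
    A=np.c_[P[:,:2],np.ones(len(P))];co=np.linalg.lstsq(A,P[:,2],rcond=None)[0];print("plane grad",co,np.degrees(np.arctan(np.hypot(*co[:2]))),np.degrees(np.arctan2(co[1],co[0])))
    mr=reg3&(S>150)&((H<8)|(H>172))&(V>80)
    print("red",[(np.round(x,0)).tolist() for x in c[mr][::max(1,mr.sum()//14)]])
for t,z in(("hook_tip",116),("hook",95.5),("meter",40),("meter_loop",115)):
  print(t,[np.round(at_z(p,r["at"],z)).tolist() for r in place_of(p,t)])
# purple
c=cloud(p);m=c[315:345,400:432];print("purple",np.nanmax(m[...,2]), "left box max z",np.nanmax(cloud(p)[150:400,0:130,2]), np.round(c[270,125]))
# height map around the scene
E
```

```text
[[0.021, 0.984, -0.179, 354.771], [-1.0, 0.022, 0.003, -271.161], [0.007, 0.179, 0.984, 1148.101], [0.0, 0.0, 0.0, 1.0]]
top meter z pct [144.77989515 148.30064424 149.84855337] 404
top face 320 ((384.7956237792969, -329.305419921875), (46.19506072998047, 25.011201858520508), 75.66716766357422)
housing 1540 ((384.69525146484375, -332.6778869628906), (99.77738952636719, 89.83245086669922), 73.8761978149414)
frame n 5425 ((456.9704895019531, -89.38566589355469), (199.4702606201172, 193.94387817382812), 8.771986961364746) [119.44406684 149.08066759 178.41092752]
plane grad [ 0.27804641  0.04765911 26.73023134] 15.753833009737052 9.726378965214357
red [[530.0, -90.0, 173.0], [538.0, -77.0, 100.0], [532.0, -80.0, 100.0], [524.0, -78.0, 98.0], [518.0, -80.0, 99.0], [512.0, -83.0, 100.0], [505.0, -80.0, 96.0], [499.0, -83.0, 96.0], [493.0, -85.0, 96.0], [485.0, -84.0, 100.0], [479.0, -86.0, 96.0], [473.0, -88.0, 99.0], [465.0, -87.0, 99.0], [459.0, -88.0, 101.0], [454.0, -89.0, 117.0]]
scene meter z pct [125.6806237  144.93960432 146.57507366] 1253
top face 432 ((385.7252197265625, -328.734
[... 291 characters left out ...]
1055) [106.2936089  135.00090925 175.72589464]
plane grad [ 0.28980313  0.05489359 18.82869007] 16.433750785229023 10.725713645814617
red [[744.0, -75.0, 34.0], [534.0, -78.0, 98.0], [525.0, -82.0, 99.0], [521.0, -81.0, 96.0], [513.0, -82.0, 96.0], [502.0, -84.0, 97.0], [499.0, -83.0, 96.0], [495.0, -84.0, 96.0], [490.0, -85.0, 96.0], [486.0, -86.0, 96.0], [456.0, -91.0, 106.0], [469.0, -88.0, 98.0], [469.0, -88.0, 96.0], [456.0, -88.0, 98.0], [541.0, -26.0, 46.0]]
hook_tip [[451.0, -91.0, 116.0]]
hook []
meter [[382.0, -458.0, 40.0], [380.0, -330.0, 40.0]]
meter_loop [[407.0, -340.0, 115.0], [382.0, -473.0, 115.0]]
purple 110.84772991488808 left box max z 142.38392858307407 [486. 105. 105.]
```

View pics/crop1.png

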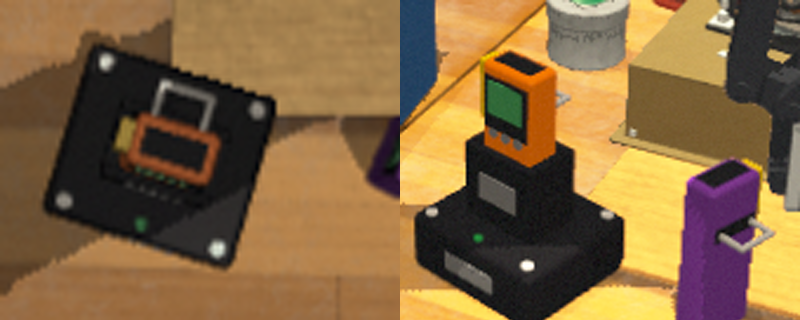

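The crop confirms the target: the orange meter stands in the black cradle with its yellow tab toward world +y and its loop toward world +x. The purple one stands free to the right. I'll move above the orange meter.

{"method": "carry_out", "body": {"slide": [[-0.033,0.024,0],[-0.078,0.056,0],[-0.123,0.088,0],[-0.168,0.12,0],[-0.212,0.152,0],[-0.25,0.18,0],[-0.266,0.192,0],[-0.266,0.192,0]], "roll": [5,10,15,20,25,30,33.6,33.6], "claw": [0.07,0.07,0.07,0.07,0.07,0.07,0.07,0.07]}}

```text
clock: 2.65
position: [384.7, -331.8, 405.0]
ee_rot: [0.138, 0.99, -0.0, 0.0]
contact_force: [-0.5, -0.1, -0.4]
gripper_width: 70.0
grasp_force: 0.0
```

```bash
cat > w.py <<'E'
from h import *
s=read_state();p=get_image("wrist");c=cloud(p,s)
def main(out):
    print(np.round(s["position"],1),R.from_quat(s["ee_rot"]).as_matrix().round(4).tolist(),s["gripper_width"],np.round(p["T_tool_cam"],3).tolist())
    cv2.imwrite(out,p["img"][...,::-1])
    for t in ["meter","meter_loop","cradle","hook_tip","hook"]:
        print(t,[(np.round(r["at"]).tolist(),round(r["conf"],2)) for r in place_of(p,t)])
E
python3 - <<'E'
import w;from w import *
w.main("pics/w1.png");np.save("w1.npy",c)
X,Y,Z=c[...,0],c[...,1],c[...,2]
near=np.hypot(X-384.5,Y+332.5)<90
for lo,hi in((138,152),(85,95),(36,44)):
    m=near&(Z>lo)&(Z<hi)
    if m.sum()>10: print(lo,m.sum(),np.median(Z[m]),cv2.minAreaRect(np.stack([X[m],Y[m]],1).astype(np.float32)))
E
```

```text
[ 384.7 -331.8  405. ] [[-0.9618, 0.2739, 0.0005], [0.2739, 0.9618, -0.0002], [-0.0005, -0.0, -1.0]] 69.96556767888714 [[-0.001, 0.966, 0.258, 66.185], [1.0, 0.001, -0.0, -0.2], [-0.001, 0.258, -0.966, 30.666], [0.0, 0.0, 0.0, 1.0]]
meter [([194.0, 233.0], 0.79), ([326.0, 206.0], 0.7)]
meter_loop [([328.0, 259.0], 0.79)]
cradle [([329.0, 196.0], 0.55), ([329.0, 205.0], 0.19)]
hook_tip []
hook []
138 3160 144.8697273302802 ((385.4801330566406, -328.9764709472656), (46.60577392578125, 24.804567337036133), 74.41028594970703)
85 1349 89.81099490430199 ((384.8372802734375, -332.11181640625), (55.29529571533203, 38.64521026611328), 74.17433166503906)
36 7124 39.89980847321496 ((385.01556396484375, -331.98150634765625), (99.56473541259766, 89.2617416381836), 73.37626647949219)
```

View pics/w1.png

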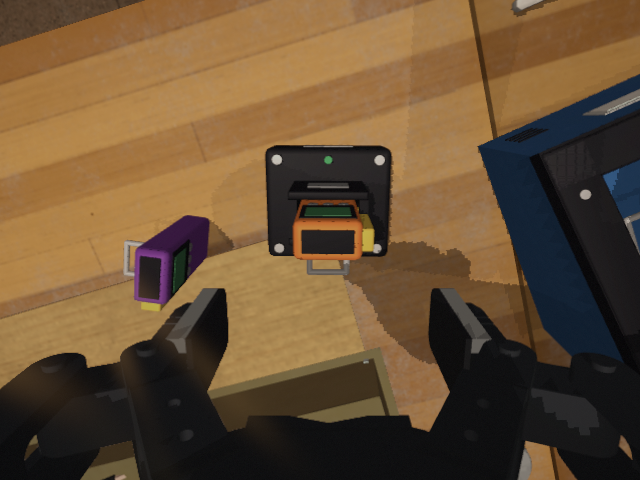

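The wrist view shows the orange meter centred between the open fingers at about (328,240), with the yellow tab at (368,235), aligned with the closing line. I'll descend and grip.

{"method": "carry_out", "body": {"slide": [[0,0,0.03],[0,0,0.065],[0,0,0.1],[0,0,0.122],[0,0,0.122],[0,0,0.122],[0,0,0.122],[0,0,0.122]], "roll": [0,0,0,0,0,0,0,0], "claw": [0.07,0.07,0.07,0.07,0.07,0.035,0.035,0.035]}}

```text
clock: 3.95
position: [384.5, -333.0, 284.2]
ee_rot: [0.14, 0.99, -0.001, 0.002]
contact_force: [0.1, 1.9, 5.8]
gripper_width: 39.1
grasp_force: 61.0
```

{"method": "carry_out", "body": {"slide": [[0,0,0],[0,0,0],[0,0,0]], "roll": [0,0,0], "claw": [0.035,0.035,0.035]}}

```text
clock: 4.32
position: [384.6, -333.0, 284.2]
ee_rot: [0.14, 0.99, -0.001, 0.001]
contact_force: [0.1, 1.4, 5.2]
gripper_width: 39.1
grasp_force: 61.1
```

{"method": "carry_out", "body": {"slide": [[0,0,-0.006],[0,0,-0.016],[0,0,-0.03],[0,0,-0.05],[0,0,-0.08],[0,0,-0.12],[0,0,-0.16],[0,0,-0.175]], "roll": [0,0,0,0,0,0,0,0], "claw": [0.035,0.035,0.035,0.035,0.035,0.035,0.035,0.035]}}

```text
clock: 5.32
position: [383.7, -332.8, 460.8]
ee_rot: [0.14, 0.99, -0.001, 0.002]
contact_force: [0.8, 0.0, -2.3]
gripper_width: 39.7
grasp_force: 60.8
```

```bash
python3 - <<'E'
from h import *
s=read_state();print(np.round(s["position"],1),s["contact_force"].round(1),s["gripper_width"],s["grasp_force"])
p=get_image("top");q=get_image("scene")
for nm,p in(("top",p),("scene",q)):
    c=cloud(p);X,Y,Z=[c[...,i] for i in range(3)]
    hsv=cv2.cvtColor(p["img"],cv2.COLOR_RGB2HSV);H,S,V=[hsv[...,i].astype(int) for i in range(3)]
    m=(H>5)&(H<16)&(S>170)&(V>100)&(Z>190)&(abs(X-385)<60)&(abs(Y+332)<60)
    print(nm,"orange",m.sum(), np.nanpercentile(Z[m],[1,99]) if m.sum() else '', np.nanmean(c[m],0))
    reg=np.zeros(H.shape,bool)
    if nm=="top": reg[215:350,155:290]=1
    else: reg[170:330,135:300]=1
    mr=reg&(S>150)&((H<8)|(H>172))&(V>70)&(Z>92)&(Z<125)&(X<560)
    P=c[mr];arm=P[(P[:,2]<103)&(P[:,0]>462)]
    f=np.polyfit(arm[:,0],arm[:,1],1);print("arm",len(arm),np.degrees(np.arctan(f[0])),np.polyval(f,455),"z",np.median(arm[:,2]))
    print("minx",np.sort(P[:,0])[:8].round(1),"tip pts",np.round(P[P[:,2]>104],0).tolist())
    print({t:[(np.round(r["at"]).tolist(),round(r["conf"],2),np.round(at_z(p,r["at"],z),1).tolist()) for r in place_of(p,t)] for t,z in(("hook",95.5),("hook_tip",116),("cabinet_frame",146),("cabinet",0))})
    f=reg&(Z>105)&(Z<190)&(V<70)
    # opening interior
E
```

```text
[ 383.7 -332.8  460.8] [ 0.8  0.  -2.3] 39.698574349400786 60.75639456510544
top orange 0  [nan nan nan]<stdin>:8: RuntimeWarning: Mean of empty slice
Traceback (most recent call last):
TypeError: expected non-empty vector for x
```

```bash
python3 - <<'E'
from h import *
for nm in("top","scene"):
    c=np.load(nm+"_c.npy");im=cv2.imread(f"pics/{nm}.png");hsv=cv2.cvtColor(im,cv2.COLOR_BGR2HSV);H,S,V=[hsv[...,i].astype(int) for i in range(3)]
    X,Y,Z=[c[...,i] for i in range(3)]
    reg=np.zeros(H.shape,bool)
    if nm=="top": reg[215:350,155:290]=1
    else: reg[170:330,135:300]=1
    mr=reg&(S>150)&((H<8)|(H>172))&(V>70)&(Z>92)&(Z<125)&(X<560)
    P=c[mr];arm=P[(P[:,2]<103)&(P[:,0]>462)]
    f=np.polyfit(arm[:,0],arm[:,1],1);print(nm,"arm",len(arm),np.degrees(np.arctan(f[0])),np.polyval(f,455),"z",np.median(arm[:,2]))
    print("minx",np.sort(P[:,0])[:8].round(1),"tip pts",np.round(P[P[:,2]>104],0).tolist())
    # frame fit: pixels dark, near plane z=148+..., use minAreaRect of points within 6mm of plane
    m=reg&(V<70)&(Z>105)&(Z<190);Q=c[m]
    for _ in range(5):
        A=np.c_[Q[:,:2],np.ones(len(Q))];co=np.linalg.lstsq(A,Q[:,2],rcond=None)[0];Q=Q[abs(A@co-Q[:,2])<4]
    print("frame",len(Q),cv2.minAreaRect(Q[:,:2].astype(np.float32)),co.round(3),np.degrees(np.arctan2(co[1],co[0])))
p=get_image("scene");c=cloud(p);X,Y,Z=[c[...,i] for i in range(3)]
hsv=cv2.cvtColor(p["img"],cv2.COLOR_RGB2HSV);H,S,V=[hsv[...,i].astype(int) for i in range(3)]
m=(H>5)&(H<16)&(S>170)&(V>100)&(Z>190)&(abs(X-385)<60)&(abs(Y+332)<60)
print("orange",m.sum(),np.nanpercentile(Z[m],[0,1,5,95,99]),np.nanmean(c[m],0))
cv2.imwrite("pics/held.png",cv2.resize(p["img"][100:340,170:490],(640,480))[...,::-1])
E
```

```text
top arm 88 8.871533290728992 -89.88634206150138 z 98.54655934773712
minx [453.9 453.9 454.  455.6 456.  456.3 457.7 459.3] tip pts [[456.0, -88.0, 114.0], [456.0, -91.0, 118.0], [456.0, -91.0, 111.0], [454.0, -88.0, 115.0], [454.0, -90.0, 116.0], [454.0, -92.0, 116.0]]
frame 5132 ((456.0040588378906, -89.45256042480469), (197.3235321044922, 194.051513671875), 8.648886680603027) [ 0.281  0.044 25.379] 8.832683355117739
scene arm 75 8.353679486740893 -89.38342770540002 z 97.43447414903
minx [453.2 453.3 453.8 454.  454.1 454.6 454.7 454.8] tip pts [[456.0, -90.0, 117.0], [456.0, -88.0, 115.0], [456.0, -90.0, 116.0], [459.0, -89.0, 114.0], [455.0, -88.0, 114.0], [456.0, -89.0, 113.0], [458.0, -89.0, 112.0], [454.0, -89.0, 112.0], [453.0, -91.0, 113.0], [457.0, -90.0, 111.0], [455.0, -88.0, 110.0], [456.0, -88.0, 109.0], [456.0, -91.0, 110.0], [456.0, -89.0, 108.0], [457.0, -90.0, 108.0], [455.0, -90.0, 107.0], [458.0, -89.0, 105.0], [455.0, -89.0, 105.0], [456.0, -91.0, 105.0]]
frame 3850 ((457.99920654296875, -88.41107940673828), (199.57798767089844, 196.25320434570312), 8.59613037109375) [ 0.283  0.046 22.657] 9.141804549020442
orange 1616 [215.55807539 217.20510983 220.53163887 316.7708065  319.54330898] [ 376.89529475 -337.22821786  255.73960436]
```

View pics/held.png

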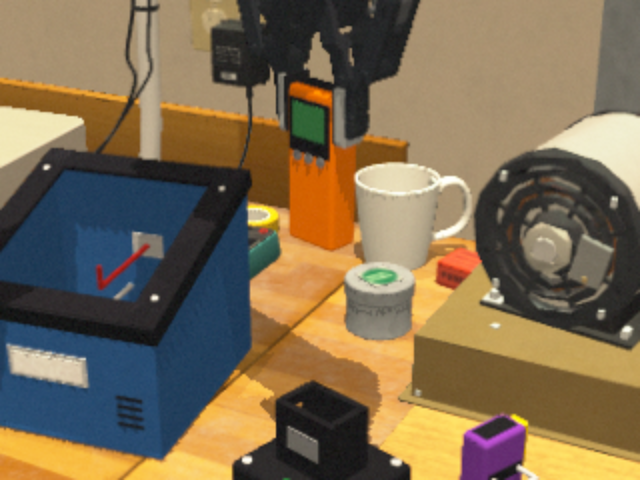

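The held view shows the meter upright in the fingers at about (320,165), its screen to the front and clear of the cradle. The red hook is at (100,285). Now I'll carry it over to above the hook.

{"method": "carry_out", "body": {"slide": [[0.001,0.02,0],[0.003,0.055,0],[0.006,0.095,0],[0.008,0.14,0],[0.011,0.185,0],[0.013,0.22,0],[0.015,0.24,0],[0.015,0.246,0]], "roll": [-2,-6,-10,-14,-18,-22,-24.9,-24.9], "claw": [0.035,0.035,0.035,0.035,0.035,0.035,0.035,0.035]}}

```text
clock: 6.48
position: [437.6, -91.3, 455.7]
ee_rot: [-0.078, 0.997, 0.0, -0.002]
contact_force: [-0.1, 0.2, -2.4]
gripper_width: 39.1
grasp_force: 60.8
```

```bash
python3 - <<'E'
import w;from w import *
w.main("pics/w2.png")
print(s["contact_force"].round(1))
X,Y,Z=[c[...,i] for i in range(3)]
hsv=cv2.cvtColor(p["img"],cv2.COLOR_RGB2HSV);H,S,V=[hsv[...,i].astype(int) for i in range(3)]
mr=(S>150)&((H<8)|(H>172))&(V>70)&(Z>85)&(Z<130)&(X<560)&(X>430);P=c[mr]
print(len(P),np.round(P[::max(1,len(P)//12)]).tolist())
m=(H>5)&(H<18)&(S>170)&(V>90)&(Z>190)
O=c[m];print("orange",len(O),np.nanmin(O,0),np.nanmax(O,0))
q=get_image("scene");d=cloud(q)
print("loop scene",[(r["at"],r["conf"]) for r in place_of(q,"meter_loop")],[(r["at"],r["conf"],d[int(r["at"][1]),int(r["at"][0])]) for r in place_of(q,"meter")])
Tm=np.eye(3);ax=R.from_quat(s["ee_rot"]).as_matrix()
# predicted meter loop centre/underside in scene
ctr=s["position"]+ax@[0,0,244.5];print("underside pred",proj(q,ctr),ctr.round(1))
hs=cv2.cvtColor(q["img"],cv2.COLOR_RGB2HSV);m=(hs[...,0]>5)&(hs[...,0]<16)&(hs[...,1]>170)&(hs[...,2]>90)&(d[...,2]>190)&(d[...,2]<330)
O=d[m]
# local meter coords
loc=(O-s["position"])@ax;print("local x,y,z pct",np.percentile(loc,[2,98],axis=0).round(1).tolist())
E
```

```text
[437.6 -91.3 455.7] [[-0.988, -0.1546, -0.0043], [-0.1546, 0.988, -0.0], [0.0043, 0.0006, -1.0]] 39.103210256026166 [[-0.0, 0.966, 0.258, 66.187], [1.0, 0.001, -0.001, 0.195], [-0.001, 0.258, -0.966, 30.67], [0.0, 0.0, 0.0, 1.0]]
meter [([330.0, 248.0], 0.62)]
meter_loop []
cradle [([84.0, 95.0], 0.6)]
hook_tip []
hook [([327.0, 230.0], 0.73)]
[-0.1  0.2 -2.4]
6 [[453.0, -90.0, 99.0], [453.0, -89.0, 98.0], [454.0, -91.0, 101.0], [453.0, -90.0, 102.0], [453.0, -89.0, 102.0], [453.0, -88.0, 101.0]]
orange 8660 [ 421.76472825 -111.69101153  215.19986812] [467.80916706 -70.1734326  319.20540302]
loop scene [([427.1, 338.2], 0.96), ([209.5, 133.1], 0.75)] [([410.8, 375.1], 0.61, array([ 371.88552646, -460.85508083,   16.816109  ])), ([211.6, 182.7], 0.59, array([ 431.82874023, -101.87035911,  214.96317106]))]
underside pred [207.66756625 182.27730747] [436.6 -91.3 211.2]
local x,y,z pct [[-9.2, -21.4, 138.4], [11.5, 17.4, 239.6]]
```

View pics/w2.png

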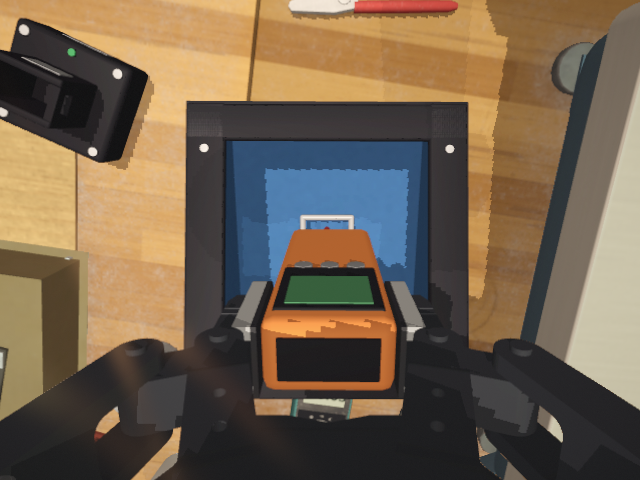

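The wrist view shows the meter over the opening at about (330,250). The white spacer wire is at (302..353,218) and the red hook just behind the meter at (327,229). I'll compare the meter and the hook in the tool frame.

```bash
python3 - <<'E'
import w;from w import *
ax=R.from_quat(s["ee_rot"]).as_matrix();L=(c-s["position"])@ax
hsv=cv2.cvtColor(p["img"],cv2.COLOR_RGB2HSV);H,S,V=[hsv[...,i].astype(int) for i in range(3)]
print(p["mtx"])
o=(H>4)&(H<20)&(S>150)&(V>80)&(L[...,2]<260)&(L[...,2]>120)
for lo,hi in((140,148),(190,200),(205,215),(215,225),(225,235),(235,244)):
    m=o&(L[...,2]>lo)&(L[...,2]<hi)
    if m.sum()>20: print(lo,m.sum(),"x",np.percentile(L[m][:,0],[2,50,98]).round(1),"y",np.percentile(L[m][:,1],[1,99]).round(1))
wm=(S<60)&(V>130);wm[:210]=0;wm[260:]=0;wm[:,:285]=0;wm[:,370:]=0
P=L[wm&(L[...,2]>300)];print("spacer",len(P),np.percentile(P,[2,50,98],axis=0).round(1).tolist())
r=(S>150)&((H<8)|(H>172))&(V>60)&(L[...,2]>320)&(L[...,2]<370);r[:200]=0;r[260:]=0;P=L[r];v,u=np.where(r);print("red",P.round(1).tolist(),u,v)
# frame opening edges, dark points near frame plane
for y0 in(150,170,190):
    row=L[y0];k=(V[y0]<75)&(row[:,2]>280)&(row[:,2]<345);uu=np.where(k)[0];g=np.diff(uu);i=g.argmax();print("row",y0,uu[i],uu[i+1],row[uu[i]].round(1),row[uu[i+1]].round(1))
E
```

```text
[[423.67816937   0.         328.14351051]
 [  0.         423.67816937 231.60658836]
 [  0.           0.           1.        ]]
140 2921 x [-11.2  10.1  11.7] y [-19.2  19.8]
190 694 x [10.5 11.5 12. ] y [-17.5  19.3]
205 556 x [10.7 11.7 12.1] y [-17.3  19.2]
215 488 x [10.8 11.7 12.1] y [-17.1  19.2]
225 400 x [10.8 11.7 12.1] y [-17.   19.1]
235 138 x [11.1 11.8 12.1] y [-16.4  19.1]
spacer 411 [[-49.4, -37.2, 403.3], [-19.2, -0.5, 405.1], [-16.2, 24.9, 448.4]]
red [[-16.2, 0.3, 359.7], [-15.6, 1.1, 357.7], [-16.6, -0.5, 358.2], [-16.1, 0.3, 356.2], [-16.0, 1.1, 355.7], [-16.0, 1.9, 355.8], [-16.5, -0.4, 354.6], [-16.0, 0.3, 352.7], [-15.7, 1.1, 351.6], [-16.1, 1.9, 352.9], [-16.1, -0.4, 350.1], [-16.0, 0.3, 349.4], [-15.5, 1.1, 347.6], [-16.1, 1.9, 349.8]] [328 329 327 328 329 330 327 328 329 330 327 328 329 330] [225 225 226 226 226 226 227 227 227 227 228 228 228 228]
row 150 228 430 [ 45.  -69.3 330.9] [ 45.   71.2 329.9]
row 170 228 430 [ 31.6 -69.2 326.5] [ 31.6  71.2 326.2]
row 190 228 430 [ 18.4 -68.9 321.9] [ 18.   71.5 323.7]
```

Tip and hole are aligned: the hook tip axis is at local x ≈ -18.6 and the hole centre at -19.5, with y offsets under 1 mm. I'll descend straight.

{"method": "carry_out", "body": {"slide": [[0,0,0.015],[0,0,0.04],[0,0,0.065],[0,0,0.09],[0,0,0.115],[0,0,0.135],[0,0,0.15],[0,0,0.155]], "roll": [0,0,0,0,0,0,0,0], "claw": [0.035,0.035,0.035,0.035,0.035,0.035,0.035,0.035]}}

```text
clock: 7.98
position: [437.2, -92.4, 301.2]
ee_rot: [-0.077, 0.997, -0.0, -0.002]
contact_force: [0.5, -0.5, -0.6]
gripper_width: 39.8
grasp_force: 60.9
```

```bash
python3 - <<'E'
import w;from w import *
w.main("pics/w3.png");print(s["contact_force"].round(1))
ax=R.from_quat(s["ee_rot"]).as_matrix();L=(c-s["position"])@ax
hsv=cv2.cvtColor(p["img"],cv2.COLOR_RGB2HSV);H,S,V=[hsv[...,i].astype(int) for i in range(3)]
r=(S>150)&((H<5)|(H>172))&(V>60)&(L[...,2]>160)&(L[...,2]<230);P=L[r];print("red",len(P),P[::max(1,len(P)//10)].round(1).tolist())
q=get_image("scene");d=q["img"][170:290,140:300]
a=cv2.resize(p["img"],(400,300));b=cv2.resize(d,(400,300),interpolation=cv2.INTER_CUBIC)
cv2.imwrite("pics/chk.png",np.hstack([a,b])[...,::-1])
E
```

```text
[437.2 -92.4 301.2] [[-0.9882, -0.153, -0.0031], [-0.153, 0.9882, -0.0003], [0.0031, 0.0002, -1.0]] 39.75927869621413 [[-0.001, 0.966, 0.258, 66.187], [1.0, 0.001, -0.001, 0.194], [-0.001, 0.258, -0.966, 30.669], [0.0, 0.0, 0.0, 1.0]]
meter [([332.0, 248.0], 0.7)]
meter_loop []
cradle []
hook_tip []
hook [([330.0, 247.0], 0.71)]
[ 0.5 -0.5 -0.6]
red 315 [[-56.9, -2.1, 203.7], [-58.8, -1.7, 204.1], [-59.4, -1.2, 202.7], [-60.8, -0.7, 202.4], [-63.0, -0.2, 203.3], [-64.1, 0.2, 202.6], [-66.5, 1.2, 203.5], [-67.8, 1.6, 203.0], [-70.0, 2.1, 203.8], [-73.3, -2.2, 205.1], [-72.7, -0.3, 202.3]]
```

View pics/chk.png

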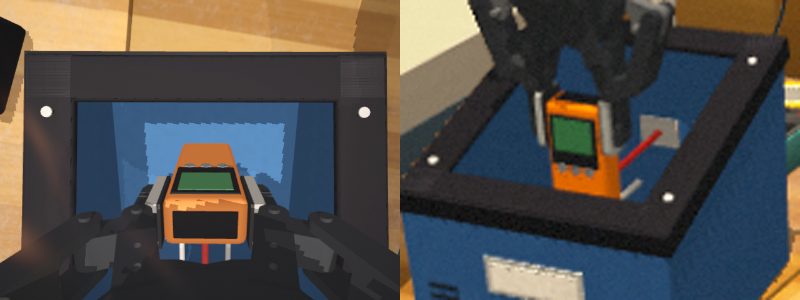

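The right crop shows the meter inside the opening, clear of the frame, and the hook arm is centred behind it at local y ≈ 0. I'll lower the last 31 mm gently.

{"method": "carry_out", "body": {"slide": [[0,0,0.006],[0,0,0.012],[0,0,0.018],[0,0,0.023],[0,0,0.027],[0,0,0.029],[0,0,0.03],[0,0,0.03]], "roll": [0,0,0,0,0,0,0,0], "claw": [0.035,0.035,0.035,0.035,0.035,0.035,0.035,0.035]}}

```text
clock: 9.32
position: [437.8, -92.3, 272.8]
ee_rot: [-0.077, 0.997, -0.0, 0.0]
contact_force: [0.1, 0.9, -2.1]
gripper_width: 39.1
grasp_force: 60.9
```

{"method": "carry_out", "body": {"slide": [[0,0,0.001],[0,0,0.002],[0,0,0.003],[0,0,0.003]], "roll": [0,0,0,0], "claw": [0.035,0.035,0.035,0.035]}}

```text
clock: 9.82
position: [437.7, -92.3, 269.6]
ee_rot: [-0.077, 0.997, 0.0, -0.0]
contact_force: [0.8, 0.5, -2.0]
gripper_width: 39.2
grasp_force: 60.9
```

{"method": "carry_out", "body": {"slide": [[0,0,0.001],[0,0,0.0015],[0,0,0.002],[0,0,0.002]], "roll": [0,0,0,0], "claw": [0.035,0.035,0.035,0.035]}}

```text
clock: 10.32
position: [437.9, -92.3, 268.3]
ee_rot: [-0.077, 0.997, -0.0, 0.0]
contact_force: [-1.7, 0.5, 4.7]
gripper_width: 39.5
grasp_force: 61.8
```

```bash
python3 - <<'E'
import w;from w import *
ax=R.from_quat(s["ee_rot"]).as_matrix();L=(c-s["position"])@ax
hsv=cv2.cvtColor(p["img"],cv2.COLOR_RGB2HSV);H,S,V=[hsv[...,i].astype(int) for i in range(3)]
o=(H>4)&(H<20)&(S>150)&(V>80)&(L[...,2]<280)&(L[...,2]>120)
print("meter top local z",np.percentile(L[o][:,2],[1,5,99]),"front x",[np.percentile(L[o&(L[...,2]>a)&(L[...,2]<a+15)][:,0],98).round(1) for a in(150,190,225)])
r=(S>150)&((H<5)|(H>172))&(V>60)&(L[...,2]>150)&(L[...,2]<190);P=L[r];print("red",len(P),P[::max(1,len(P)//8)].round(1).tolist())
q=get_image("scene");d=q["img"][170:290,140:300]
a=cv2.resize(p["img"],(400,300));b=cv2.resize(d,(400,300),interpolation=cv2.INTER_CUBIC)
cv2.imwrite("pics/chk2.png",np.hstack([a,b])[...,::-1])
E
```

```text
meter top local z [138.37485977 139.00335907 269.59291532] front x [np.float64(12.2), np.float64(11.9), np.float64(12.0)]
red 367 [[-35.2, -2.1, 172.7], [-35.4, 1.4, 171.1], [-36.5, 0.2, 170.1], [-38.2, -0.5, 170.2], [-40.8, -1.7, 171.3], [-41.6, 1.8, 170.6], [-44.1, 0.6, 171.4], [-45.0, -0.9, 170.2], [-48.0, 2.2, 172.3]]
```

View pics/chk2.png

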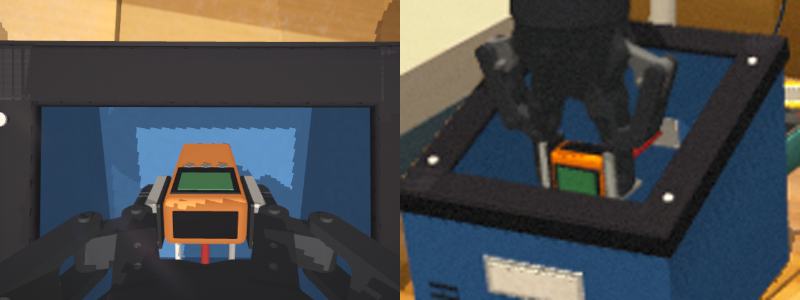

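Contact came at the expected height: the upward force rose to 4.7 N and the arm top sits at the wire level. The picture shows the meter upright and the gripper clear of the frame. Releasing.

{"method": "carry_out", "body": {"slide": [[0,0,0],[0,0,0],[0,0,0],[0,0,0],[0,0,0],[0,0,0]], "roll": [0,0,0,0,0,0], "claw": [0.042,0.046,0.05,0.055,0.06,0.062]}}

```text
clock: 11.18
position: [437.8, -92.3, 267.7]
ee_rot: [-0.077, 0.997, -0.0, 0.0]
contact_force: [-0.1, -0.8, 0.8]
gripper_width: 61.7
grasp_force: 0.0
```

{"method": "carry_out", "body": {"slide": [[0,0,-0.01],[0,0,-0.025],[0,0,-0.045],[0,0,-0.07],[0,0,-0.1],[0,0,-0.13],[0,0,-0.16],[0,0,-0.16]], "roll": [0,0,0,0,0,0,0,0], "claw": [0.062,0.062,0.062,0.062,0.062,0.062,0.062,0.062]}}

```text
clock: 12.18
position: [437.9, -92.3, 430.9]
ee_rot: [-0.077, 0.997, -0.0, 0.003]
contact_force: [0.4, 0.9, -0.6]
gripper_width: 62.0
grasp_force: 0.0
```

```bash
python3 - <<'E'
import w;from w import *
print(s["contact_force"].round(1))
hsv=cv2.cvtColor(p["img"],cv2.COLOR_RGB2HSV);H,S,V=[hsv[...,i].astype(int) for i in range(3)]
o=(H>4)&(H<20)&(S>150)&(V>80)&(abs(c[...,0]-440)<60)&(abs(c[...,1]+92)<60)
print("orange",o.sum(),np.percentile(c[o],[1,99],axis=0).round(1).tolist())
q=get_image("scene");d=q["img"][170:290,140:300]
a=cv2.resize(p["img"],(400,300));b=cv2.resize(d,(400,300),interpolation=cv2.INTER_CUBIC)
cv2.imwrite("pics/chk3.png",np.hstack([a,b])[...,::-1])
E
```

```text
[ 0.4  0.9 -0.6]
orange 924 [[419.2, -117.0, 112.7], [445.6, -77.4, 127.8]]
```

View pics/chk3.png

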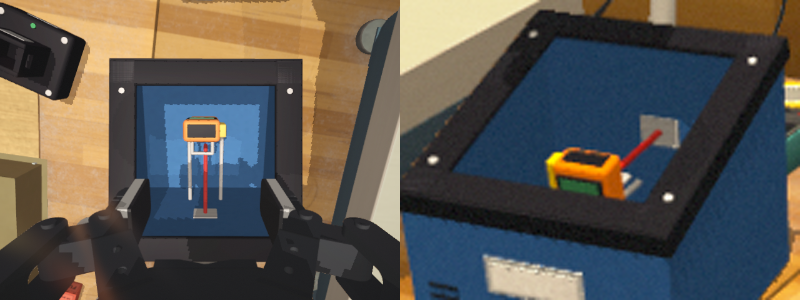

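The meter hangs on the hook: in the wrist crop its loop encloses the tip at about (205,147), with the rear wire on the red arm. Its top is at z ≈ 128 and the gripper is clear above, so I'm handing in.

```bash
python3 -c "
from bench import *
print(job_done())"
```

```text
the job is handed in; nothing more can be done
None
```

The orange meter is out of its cradle and hanging by its loop on the red hook inside the cabinet. The gripper is clear, nothing else was touched on purpose, and I handed the job in at about 12 s; no verdict came back.

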